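Clamp a sample jar in the jar mixer

TASK

Get the white jar ready for mixing: slide it straight back on the mixer's deck, standing upright, until it sits fully home in the black V-shaped stop under the overhanging head. Then swing the blue toggle-clamp handle over and down, past its over-centre point, so that it stays locked by itself with the rubber foot pressing on the jar's cap. Do not tip the jar or disturb the flask, the timer and the petri dish beside the mixer.

Things in the scene. Friction and masses are not known exactly. Their poses are not given: they have to be found in the camera images.
- mixer: the fixed white jar mixer. Origin on the worktop directly under the jar's home place; its x axis points to its back (away from the robot), y to its left, z up. Grey flat deck, top at z = 30 mm, x -130 to 85 mm, y -65 to 155 mm. Column behind home at x 54 to 90 mm. The clamp on its left moves in the plane x = 0: arm to -y (over home, under the head), handle to +y.
- head_edge (a point): middle of the lower front edge of the mixer's overhanging head, at (-55, 0, 240) mm of the mixer. The head spans x -55 to 90 mm, y -50 to 50 mm, z 240 to 285 mm and covers the home place, which is open at the front: a tool that pushes the jar in there must lean, its upper end back towards the front (20 to 50 degrees from vertical).
- riser_top (a point): top of the aluminium riser that carries the clamp, at (0, 102, 104) mm of the mixer; riser 48 mm (x) by 78 mm (y). On it stand steel cheeks, handle crank and links, up to z = 180 mm within x -18 to 18 mm
- jar_center (a point): centre of the white screw-cap jar (loose, about 0.1 to 0.2 kg), half-way up: 42.5 mm above its underside. The jar is a cylinder of 68 mm diameter (cap 65 mm), 85 mm tall; it stands on the deck 70 to 95 mm in front of home and slides freely; push it at or below mid-height.
- jar_home (a point): where the jar's centre lies when it is fully home in the V stop: at (0, 0, 72.5) mm of the mixer. The V stop is two black upright plates of slippery plastic, 45 mm tall above the deck, behind and beside home, each at 25 degrees to the mixer's x axis, their mouth about 95 mm wide; the jar pushed along the mixer's +x touches both when home.
- handle_pivot (a point): hinge of the clamp handle, at (0, 128, 167) mm of the mixer; the hinge line runs along the mixer's x axis
- handle_grip (a point): centre of the blue round grip of the handle, 95 mm from the pivot. The grip is 20 mm in diameter and runs from 48 to 120 mm from the pivot. Open, the handle rises from the pivot 65 degrees above level, leaning to the mixer's +y; locked, it lies about level (4 degrees below), pointing to +y. Push it on its upper (inner) side, outward and down along its arc.
- clamp_handle (a joint): angle of the clamp handle: 0 = open (65 degrees above level), 1.2 rad = locked at its stop. A spring drives it back open below about 1.05 rad (over-centre point) and holds it locked above; the push takes up to about 8 N at the grip, most half-way. The arm with the foot comes down as the handle swings.
- clamp_foot: black rubber foot, 26 mm in diameter, sprung, at the end of the clamp arm; origin at the centre of its underside. Open, it hangs about 40 mm above the jar's cap, over the home place; locked, it presses on the middle of the cap with about 7 N.
- jar: the white jar; origin at the centre of its underside
- flask: bystander: conical flask, 68 mm wide, 141 mm tall, loose, right of the mixer; origin at the centre of its underside
- timer: bystander: white timer with coloured buttons, 66x62x18 mm, loose, left of the mixer near its front; origin at the centre of its underside
- dish: bystander: shut petri dish, 60 mm wide, 13 mm tall, loose, right of the mixer near its front; origin at the centre of its underside
Things that resemble listed ones, but are neither listed nor needed, are in the scene too. Leave any purple or turquoise look-alike of the jar alone.

How it is judged:
By the outcome, as a careful person would: the job done as asked, in the order asked, and still so for the second after the job is handed in, with the robot touching nothing.
It also fails if it takes over 51 s, if anything falls off the work surface, if the arm or the gripper's body presses on something with over 40 N, if the wrist force passes 120 N, or if a joint passes its speed limit or range.

ROBOT

A 6-joint arm with a two-finger parallel gripper is mounted at the origin on a cart in front of the work surface, level with it; the furniture and walls round the work are solid. World frame = base frame: x ahead of the robot, y to its left, z up, the work surface at z = 0. Lengths are in mm, angles in rad, forces in N, time in s.
With the tool pointing down it reaches from about 275 to 750 mm from the base axis. Payload 10.2 kg.
Tool frame: the origin (TCP) lies between the finger pads; the fingertips stand 11 mm ahead of it and the grasp point (between the pads) lies 8 mm behind it (ctrl.tip_extent is the distance from the TCP to the fingertips, in mm); z points along the fingers, y is the direction in which the jaws open and shut (so a half turn about z gives the same grasp; the last joint's range is limited). The gripper opens to 85 mm and grips with 20 to 120 N. Pads are 22 mm wide; open, the fingers measure 114 mm over their backs; the gripper's body (76 mm by 85 mm) begins 54 mm behind the grasp point. The pads swing forward as they close: fully open they stand 13 mm farther back than shut.
Start: joints at [-1.567, 0.313, 1.498, -0, 1.331, -0.223], TCP at [118.038, -511.564, 242.294] pointing down, gripper open.
Joint ranges: [-2.94, 2.94], [-0.97, 2.17], [0.19, 2.56], [-1.23, 4.37], [0.02, 3.11], [-2.88, 2.88]. Speed limits (rad/s): [2.39, 2.39, 3.01, 3.14, 3.14, 3.14].

INTERFACE

Orientations are given as a unit quaternion [w, x, y, z].
In Python, from rig import ctrl gives the robot as it stands.
- The arm moves only by the tool apply_moves, never from a script. Its argument "commands" is a list of rows, each a list of 5 numbers: the finger opening in cm, from 0 to 8.54, then the shift along the tool's x, y, z in cm, then the turn about the tool's z in rad. In form: [[jaw, dx, dy, dz, roll], ...]. A call has 1 to 12 rows; each row shifts and turns the commanded pose from where the row before left it, along the tool's axes as they then stand; what a row does not reach is not made up. A row lasts 1/12 s, in which the tool goes at most 41.7 mm and 7.16 degrees, less where a joint would pass 70% of its speed; a pose out of reach is approached as far as the arm can. A call with a gripper value outside its range is refused whole. The fingers move at their own pace and stop on an object; "squeeze" is the grip in N (left out, the last holds). Time passes only in rows, so rows that do not move let the fingers close. It gives the time, the measured TCP pose, the force and the opening at its end, in the units of the state.
- ctrl.sense(): the state, without advancing time (a new reading comes with each control period).
- ctrl.capture(name): name is "scene" or "top"; returns the picture (400x640x3 uint8, red, green, blue); there is no depth.
- ctrl.camera_info(name): a dict with "fov_y" (degrees; the focal length in pixels is half the picture's height over the tangent of half this angle, whatever the lens; pixels are square), "cx", "cy" (the principal point, pixels), "camera_from_world" (4x4, takes a point from world to camera coordinates). Camera axes: x right, y down, z forward; pixel columns grow to the right and rows downward; lengths in mm; the calibration is good to about 2 mm. A picture is of the moment at which its call begins. camera_info takes no time and is no camera call.
- ctrl.finish_job(): hands the job in, once; it reports no verdict.
The state is a dict: "time_s": time; "joints": joint angles; "dq": joint speeds; "tau": joint torques, N m; "eef_pos": TCP position; "ee_rot": TCP orientation; "force": force on the tool from outside, world axes, zero at the start; "wrist_torque": the same for the moment, N m; "grip_width": opening from 0.0 (shut) to 1.0 (fully open).
Only numpy, scipy, OpenCV 4.12 (cv2) and the standard library are available. Lean on these libraries where they do the work, as an engineer would, in place of code of your own. Each camera call takes 0.05 s, during which the arm holds its last target.

## Working session

There is one attempt and no reset: what is moved stays moved. The work goes in short steps, Python scripts to look and compute and a tool call to move; the robot and the scene stay as the last step left them, time stands still between calls to the robot, and variables do not carry over. Pictures are saved under pics/ and viewed, and the job is handed in when it is done.

Besides the shell and the picture viewer there is one more tool, called as name(argument=value, ...), one argument or row to a line, values as JSON. apply_moves: Moves the arm, as the interface text tells. Its arguments: {"type":"object","properties":{"commands":{"type":"array"},"squeeze":{"type":"number"}},"required":["commands"]}

```bash
ls; mkdir -p pics
python3 - <<'E'
from rig import ctrl
import cv2
for n in("scene","top"):
    cv2.imwrite(f"pics/{n}0.png",ctrl.capture(n)[:,:,::-1]); print(n,ctrl.camera_info(n))
print(ctrl.sense(), ctrl.tip_extent)
E
```

```text
pics
scene {'fov_y': 43.21708269089211, 'cx': 319.36436951302505, 'cy': 195.849711228432, 'camera_from_world': array([[-7.53795107e-01, -6.57005173e-01,  1.17106678e-02,
         3.42140917e+02],
       [-3.12114599e-01,  3.42298720e-01, -8.86237025e-01,
         3.70507799e+02],
       [ 5.78253763e-01, -6.71696203e-01, -4.63084006e-01,
         7.32906187e+02],
       [ 0.00000000e+00,  0.00000000e+00,  0.00000000e+00,
         1.00000000e+00]])}
top {'fov_y': 55.49973472166502, 'cx': 322.34635995889414, 'cy': 197.2066996571107, 'camera_from_world': array([[ 3.45929944e-03, -9.99979293e-01,  5.42653083e-03,
        -1.14082049e+02],
       [-9.88928215e-01, -4.22602811e-03, -1.48334509e-01,
         5.91542231e+02],
       [ 1.48354370e-01, -4.85331596e-03, -9.88922356e-01,
         1.02763533e+03],
       [ 0.00000000e+00,  0.00000000e+00,  0.00000000e+00,
         1.00000000e+00]])}
{'time_s': 0.1, 'joints': array([-1.56739936e+00,  3.13396420e-01,  1.49832942e+00,  4.37369633e-06,
        1.33100384e+00, -2.23369475e-01]), 'dq': array([ 1.02977435e-03, -2.10649042e-03, -2.30715844e-03,  1.36266371e-03,
       -2.52203713e-05,  1.56654571e-03]), 'tau': array([ 2.36290631e-03, -4.12905514e+01, -2.60142624e+01, -1.67110375e-04,
        3.06821312e-03, -2.41857776e-05]), 'eef_pos': array([ 118.03874075, -511.34653803,  241.80301346]), 'ee_rot': array([-5.64843379e-04,  9.93578904e-01,  1.13139902e-01,  6.45136278e-05]), 'force': array([ 0.43544248,  0.01794777, -0.30249226]), 'wrist_torque': array([ 0.0108466 ,  0.04939382, -0.01773477]), 'grip_width': 0.9973476124788643} 11.0
```

View pics/scene0.png

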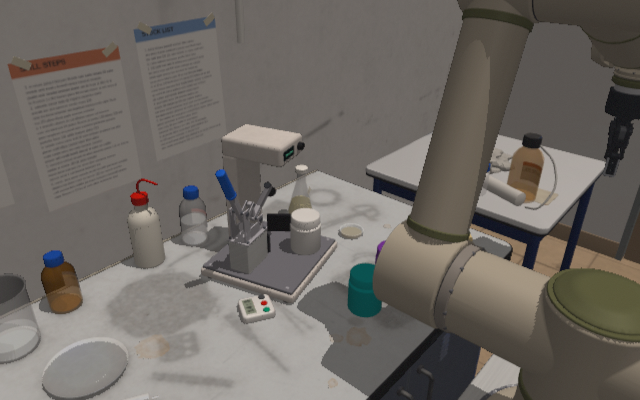

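View pics/top0.png

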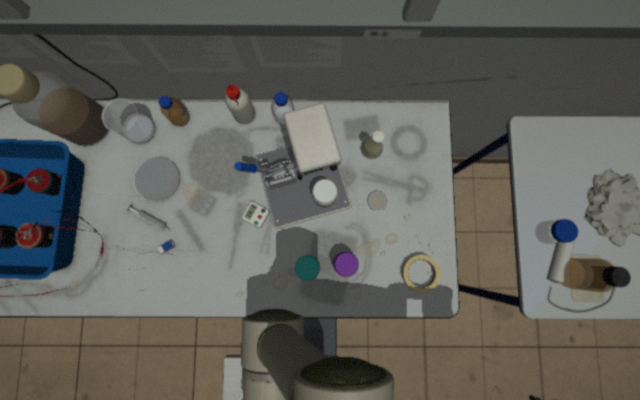

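Run:
```python
import cv2
a=cv2.imread("pics/top0.png")[90:240,220:400]; cv2.imwrite("pics/topc.png",cv2.resize(a,None,fx=4,fy=4,interpolation=cv2.INTER_CUBIC))
a=cv2.imread("pics/scene0.png")[110:310,190:390]; cv2.imwrite("pics/scenec.png",cv2.resize(a,None,fx=3,fy=3,interpolation=cv2.INTER_CUBIC))
```

```text
(no output)
```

View pics/topc.png

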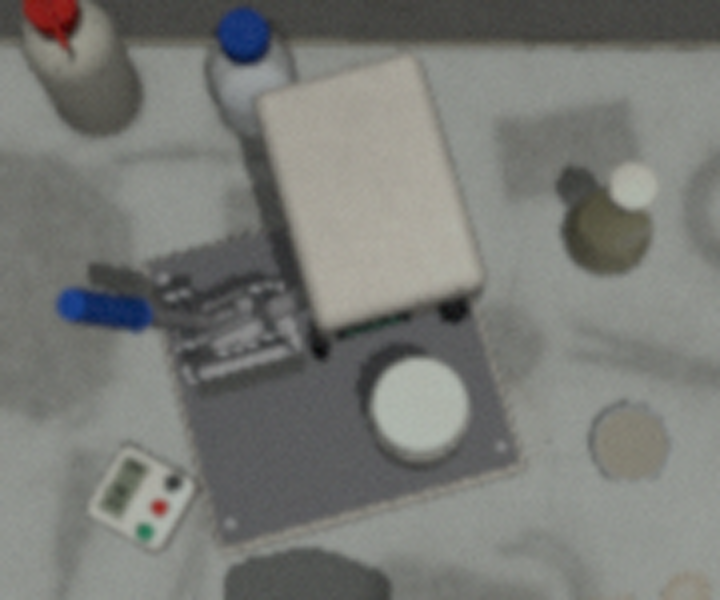

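View pics/scenec.png

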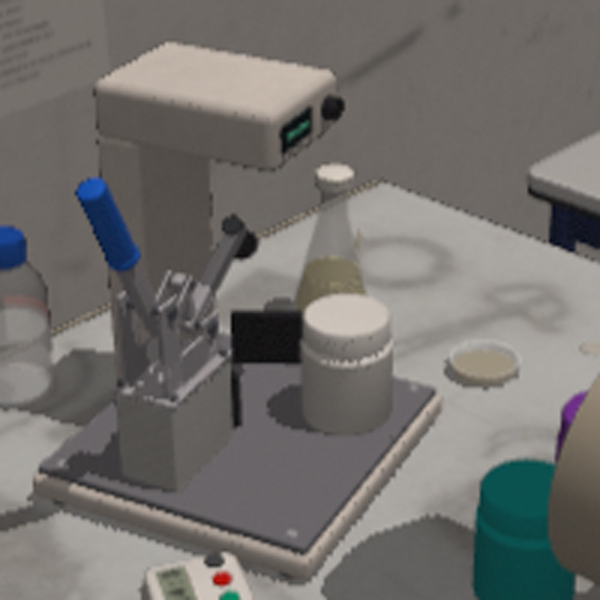

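```bash
cat > h.py <<'E'
import numpy as np
from rig import ctrl
from scipy.optimize import least_squares
from scipy.spatial.transform import Rotation as R
def cam(n):
    i=ctrl.camera_info(n); return i,200/np.tan(np.radians(i["fov_y"]/2))
def proj(n,P):
    i,f=cam(n); P=np.atleast_2d(P); T=i["camera_from_world"]; c=P@T[:3,:3].T+T[:3,3]
    return np.c_[f*c[:,0]/c[:,2]+i["cx"], f*c[:,1]/c[:,2]+i["cy"]]
def ray(n,uv,z):
    i,f=cam(n); T=i["camera_from_world"]; o=-T[:3,:3].T@T[:3,3]
    d=T[:3,:3].T@np.array([(uv[0]-i["cx"])/f,(uv[1]-i["cy"])/f,1]); return o+d*(z-o[2])/d[2]
E
python3 - <<'E'
from h import *
tc=lambda u,v:(u/4+220-.375,v/4+90-.375)
sc=lambda u,v:(u/3+190-.33,v/3+110-.33)
D={'FL':(-130,155,30),'FR':(-130,-65,30),'BL':(85,155,30)}
obs=[("top",D['FL'],tc(222,545)),("top",D['FR'],tc(521,464)),("top",D['BL'],tc(150,262)),
("scene",D['FL'],sc(305,552)),("scene",D['FR'],sc(438,396)),("scene",D['BL'],sc(38,476)),
("top",(-55,50,285),tc(320,326)),("top",(-55,-50,285),tc(483,285)),("top",(90,-50,285),tc(414,54)),("top",(90,50,285),tc(257,98)),
]
def W(p,P):
    c,s=np.cos(p[2]),np.sin(p[2]); return np.array([p[0]+c*P[0]-s*P[1],p[1]+s*P[0]+c*P[1],P[2]])
def res(p): return np.concatenate([proj(n,W(p,P))[0]-uv for n,P,uv in obs])
for k in(6,10):
    o=obs; obs=obs[:k]
    r=least_squares(res,[500,-150,.2],loss='soft_l1'); print(r.x,np.degrees(r.x[2])); print(res(r.x).reshape(-1,2).round(1).tolist()); obs=o
for n in("top","scene"):
    print(n,[ (i,proj(n,W(r.x,P))[0].round(1)) for i,P in dict(home_cap=(0,0,115),riser=(0,102,104),pivot=(0,128,167),he=(-55,0,240),grip=(0,128+95*np.cos(np.radians(65)),167+95*np.sin(np.radians(65)))).items()])
# jar cap centre
import cv2
im=cv2.imread("pics/top0.png"); hsv=cv2.cvtColor(im,cv2.COLOR_BGR2HSV)
m=((hsv[...,2]>165)).astype(np.uint8)
n,l,st,ce=cv2.connectedComponentsWithStats(m)
for i in range(1,n):
    if st[i,4]>150 and 290<ce[i][0]<350 and 160<ce[i][1]<230:
        print("cap",st[i],ce[i]); q=ray("top",ce[i],115); print(q)
        c,s=np.cos(r.x[2]),np.sin(r.x[2]); d=q[:2]-r.x[:2]; print("mixer frame",c*d[0]+s*d[1],-s*d[0]+c*d[1])
E
```

```text
[ 676.5017721   -91.74551503 -125.38763097] -7184.182057850008
[[-0.3, 0.9], [-0.2, 0.4], [-0.9, 0.3], [-0.2, -0.5], [0.1, -2.3], [-0.0, -3.2]]
[ 6.76024810e+02 -9.12854783e+01  2.77719932e-01] 15.912180006365999
[[-0.3, 1.1], [-0.3, 0.5], [-1.1, 0.5], [0.0, -0.3], [0.1, -2.2], [-0.0, -3.0], [-1.0, 1.9], [1.9, 0.2], [1.4, -2.1], [-2.1, -1.7]]
top [('home_cap', array([314.9, 162.1])), ('riser', array([278.4, 173.1])), ('pivot', array([265.7, 170.5])), ('he', array([320.5, 171.5])), ('grip', array([243.3, 167. ]))]
scene [('home_cap', array([272. , 207.6])), ('riser', array([247.8, 233.4])), ('pivot', array([239. , 212.6])), ('he', array([293.1, 160.8])), ('grip', array([224.1, 181.6]))]
cap [314 180  22  22 371] [324.59838275 190.66307278]
[ 598.88128664 -117.33261718  115.        ]
mixer frame -81.3287973299642 -3.8991413167409092
```

Run:
```python
from h import *
for n,uv,z in [("wall",(300,98),0),("turq",(307,266),80),("purple",(346,264),80),("timer",(256,214),18),("dish",(377,200),13),("flasktop",(378,137),141),("bluebottle",(281,99),150),("tape",(421,271),10),("table R edge",(457,250),0),("table front",(300,317),0),("table2 L",(512,200),0)]: print(n,ray("top",uv,z).round())
```

```text
wall [905. -43.   0.]
turq [402. -72.  80.]
purple [ 407. -175.   80.]
timer [546.  78.  18.]
dish [ 589. -271.   13.]
flasktop [ 738. -257.  141.]
bluebottle [838.  -1. 150.]
tape [ 387. -392.   10.]
table R edge [ 446. -501.    0.]
table front [259. -51.   0.]
table2 L [ 593. -670.    0.]
```

apply_moves(
  commands=[
    [3,0,0,-4,0],
    [3,0,0,-4,0],
  ],
)

```text
time_s: 0.27
eef_pos: [118.0, -510.6, 321.6]
ee_rot: [-0.003, 0.994, 0.113, 0.0]
force: [0.1, -0.4, 1.1]
grip_width: 0.749
```

apply_moves(
  commands=[
    [3,2.9,-2.8,-0.7,-0.05],
    [3,2.9,-2.7,-0.7,0],
    [3,2.9,-2.7,-0.7,0],
    [3,2.9,-2.7,-0.7,0],
    [3,2.9,-2.7,-0.7,0],
    [3,2.9,-2.7,-0.7,0],
    [3,2.9,-2.7,-0.7,0],
    [3,2.9,-2.7,-0.7,0],
    [3,2.9,-2.7,-0.7,0],
    [3,2.9,-2.7,-0.7,0],
  ],
)

```text
time_s: 1.1
eef_pos: [325.0, -170.8, 392.6]
ee_rot: [0.0, 0.99, 0.138, 0.0]
force: [0.6, -0.7, 0.2]
grip_width: 0.357
```

apply_moves(
  commands=[
    [3,2.9,-2.8,-0.7,0],
    [3,2.9,-2.7,-0.7,0],
    [3,2.9,-2.7,-0.7,0],
    [3,2.9,-2.7,-0.7,0],
    [3,2.9,-2.7,-0.7,0],
    [3,2.9,-2.7,-0.7,0],
    [3,2.9,-2.7,-0.7,0],
    [3,2.9,-2.7,-0.7,0],
    [3,2.9,-2.7,-0.7,0],
    [3,2.9,-2.7,-0.7,0],
  ],
)

```text
time_s: 1.93
eef_pos: [530.0, 169.3, 462.3]
ee_rot: [0.0, 0.99, 0.138, -0.0]
force: [0.8, 0.3, 0.8]
grip_width: 0.35
```

```bash
python3 -c "
from h import *
s=ctrl.sense(); q=s['ee_rot']; print(s['joints'].round(3),s['eef_pos'].round(1)); print(R.from_quat(q[[1,2,3,0]]).as_matrix().round(3))"
```

```text
[ 0.099  0.364  0.868 -0.     1.91   1.392] [530.  169.3 462.3]
[[ 0.962  0.274 -0.   ]
 [ 0.274 -0.962 -0.   ]
 [-0.    -0.    -1.   ]]
```

apply_moves(
  commands=[
    [3,4,0,0,0],
    [3,4,0,0,0],
    [3,4,0,0,0],
    [3,4,0,0,0],
  ],
)

```text
time_s: 2.27
eef_pos: [646.0, 199.8, 454.2]
ee_rot: [-0.001, 0.99, 0.138, 0.003]
force: [59.7, 11.7, 36.6]
grip_width: 0.355
```

apply_moves(
  commands=[
    [3,4,0,0,0],
    [3,3,0,0,0],
  ],
)

```text
time_s: 2.43
eef_pos: [674.7, 206.3, 418.8]
ee_rot: [-0.003, 0.99, 0.138, 0.013]
force: [0.2, -0.4, 0.7]
grip_width: 0.347
```

```bash
python3 -c "
from h import *
s=ctrl.sense(); q=s['ee_rot']; print(s['joints'].round(3),s['eef_pos'].round(1)); print(R.from_quat(q[[1,2,3,0]]).as_matrix().round(3))"
```

```text
[0.129 0.842 0.193 0.007 2.08  1.427] [674.7 206.3 418.8]
[[ 0.962  0.273  0.026]
 [ 0.273 -0.962  0.01 ]
 [ 0.027 -0.003 -1.   ]]
```

apply_moves(
  commands=[
    [3,1,0,-0.7,0],
    [3,1,0,-0.7,0],
    [3,1,0,-0.7,0],
    [3,1,0,-0.7,0],
  ],
)

```text
time_s: 2.77
eef_pos: [675.1, 206.0, 433.6]
ee_rot: [-0.005, 0.99, 0.138, 0.033]
force: [-0.3, 0.6, -0.3]
grip_width: 0.355
```

```bash
cat > st.py <<'E'
from h import *
s=ctrl.sense(); q=s['ee_rot']; print(s['time_s'],s['joints'].round(3),s['eef_pos'].round(1),s['force'].round(1),s['grip_width'].round(2)); M=R.from_quat(q[[1,2,3,0]]).as_matrix();print(M.round(3)); print('lean',np.degrees(np.arccos(-M[2,2])).round(1),'az',np.degrees(np.arctan2(M[1,2],M[0,2])).round(1), 'dir in mixer(15.9)')
E
python3 st.py
```

```text
Traceback (most recent call last):
  File "st.py", line 2, in <module>
    s=ctrl.sense(); q=s['ee_rot']; print(s['time_s'],s['joints'].round(3),s['eef_pos'].round(1),s['force'].round(1),s['grip_width'].round(2)); M=R.from_quat(q[[1,2,3,0]]).as_matrix();print(M.round(3)); print('lean',np.degrees(np.arccos(-M[2,2])).round(1),'az',np.degrees(np.arctan2(M[1,2],M[0,2])).round(1), 'dir in mixer(15.9)')
                                                                                                                    ^^^^^^^^^^^^^^^^^^^^^
AttributeError: 'float' object has no attribute 'round'
```

apply_moves(
  commands=[
    [3,2,0,-1,0],
    [3,2,0,-1,0],
    [3,2,0,-1,0],
    [3,2,0,-1,0],
  ],
)

```text
time_s: 3.1
eef_pos: [686.9, 207.9, 432.7]
ee_rot: [-0.009, 0.989, 0.138, 0.054]
force: [-0.5, 0.2, -1.2]
grip_width: 0.355
```

```bash
sed -i "s/s\['grip_width'\].round(2)/s['grip_width']/" st.py
python3 st.py
```

```text
3.1 [0.125 0.827 0.187 0.021 2.019 1.429] [686.9 207.9 432.7] [-0.5  0.2 -1.2] 0.3546573536096662
[[ 0.956  0.273  0.105]
 [ 0.271 -0.962  0.032]
 [ 0.11  -0.002 -0.994]]
lean 6.3 az 16.9 dir in mixer(15.9)
```

apply_moves(
  commands=[
    [3,2.2,0,-0.8,0],
    [3,2.2,0,-0.8,0],
    [3,2.2,0,-0.8,0],
    [3,2.2,0,-0.8,0],
    [3,2.2,0,-0.8,0],
    [3,2.2,0,-0.8,0],
    [3,2.2,0,-0.8,0],
    [3,2.2,0,-0.8,0],
    [3,2.2,0,-0.8,0],
    [3,2.2,0,-0.8,0],
  ],
)

```text
time_s: 3.93
eef_pos: [720.2, 214.6, 431.9]
ee_rot: [-0.018, 0.984, 0.137, 0.115]
force: [1.0, 0.5, -1.2]
grip_width: 0.35
```

```bash
python3 st.py
```

```text
3.9333 [0.121 0.835 0.187 0.042 1.888 1.433] [720.2 214.6 431.9] [ 1.   0.5 -1.2] 0.35026310001677224
[[ 0.936  0.274  0.222]
 [ 0.265 -0.962  0.067]
 [ 0.232 -0.004 -0.973]]
lean 13.4 az 16.8 dir in mixer(15.9)
```

apply_moves(
  commands=[
    [3,2.3,0,-0.5,0],
    [3,2.3,0,-0.5,0],
    [3,2.3,0,-0.5,0],
    [3,2.3,0,-0.5,0],
    [3,2.3,0,-0.5,0],
    [3,2.3,0,-0.5,0],
    [3,2.3,0,-0.5,0],
    [3,2.3,0,-0.5,0],
    [3,2.3,0,-0.5,0],
    [3,2.3,0,-0.5,0],
    [3,2.3,0,-0.5,0],
    [3,2.3,0,-0.5,0],
  ],
)

```text
time_s: 4.93
eef_pos: [760.4, 223.3, 436.4]
ee_rot: [-0.029, 0.972, 0.135, 0.191]
force: [-0.3, -0.6, -0.2]
grip_width: 0.349
```

```bash
python3 st.py
```

```text
4.9333 [0.118 0.846 0.188 0.066 1.724 1.435] [760.4 223.3 436.4] [-0.3 -0.6 -0.2] 0.3493922286712859
[[ 0.89   0.274  0.364]
 [ 0.252 -0.962  0.109]
 [ 0.38  -0.006 -0.925]]
lean 22.3 az 16.7 dir in mixer(15.9)
```

Nine degrees more will do.

apply_moves(
  commands=[
    [3,2.3,0,-0.1,0],
    [3,2.3,0,-0.1,0],
    [3,2.3,0,-0.1,0],
    [3,2.3,0,-0.1,0],
    [3,2.3,0,-0.1,0],
    [3,2.3,0,-0.1,0],
    [3,2.3,0,-0.1,0],
    [3,2.3,0,-0.1,0],
    [3,2.3,0,-0.1,0],
    [3,2.3,0,-0.1,0],
    [3,2.3,0,-0.1,0],
    [3,2.3,0,-0.1,0],
  ],
)

```text
time_s: 5.93
eef_pos: [801.1, 233.0, 441.3]
ee_rot: [-0.041, 0.954, 0.133, 0.266]
force: [0.5, 0.1, -0.5]
grip_width: 0.353
```

```bash
python3 st.py
```

```text
5.9333 [0.117 0.863 0.188 0.089 1.552 1.434] [801.1 233.  441.3] [ 0.5  0.1 -0.5] 0.3529957548554055
[[ 0.823  0.275  0.497]
 [ 0.231 -0.962  0.148]
 [ 0.519 -0.007 -0.855]]
lean 31.3 az 16.6 dir in mixer(15.9)
```

```bash
cat >> h.py <<'E'
MP=np.array([676.,-91.3]); YAW=np.radians(15.9)
def m2w(p):
    c,s=np.cos(YAW),np.sin(YAW); return np.array([MP[0]+c*p[0]-s*p[1],MP[1]+s*p[0]+c*p[1],p[2]])
def w2m(p):
    c,s=np.cos(YAW),np.sin(YAW); d=p[:2]-MP; return np.array([c*d[0]+s*d[1],-s*d[0]+c*d[1],p[2]])
def now():
    s=ctrl.sense(); q=s['ee_rot']; return s['eef_pos'],R.from_quat(q[[1,2,3,0]]).as_matrix()
E
cat > go.py <<'E'
from h import *
import sys
p,M=now()
corner=lambda p:p+M@np.array([11,0,11])
print("front corner now, mixer",w2m(corner(p)).round(1))
for a in sys.argv[1:]:   # mixer target of front corner
    t=m2w(np.array(eval(a),float))-M@np.array([11,0,11]); d=M.T@(t-p)/10
    print(a,"TCP",t.round(1),"tool shift cm",d.round(2),"len",np.linalg.norm(d).round(1)); p=t
E
python3 go.py "-165,-2,400" "-165,-2,55" "-30.5,-2,55"
```

```text
front corner now, mixer [224.3 277.7 437.6]
-165,-2,400 TCP [ 503.3 -142.6  403.7] tool shift cm [-35.15  27.96 -17.15] len 48.1
-165,-2,55 TCP [ 503.3 -142.6   58.7] tool shift cm [-17.9    0.23  29.49] len 34.5
-30.5,-2,55 TCP [ 632.7 -105.8   58.7] tool shift cm [1.15e+01 1.00e-02 6.98e+00] len 13.4
```

apply_moves(
  commands=[
    [3,-1.2,1,-0.6,0],
    [3,-2.5,2,-1.2,0],
    [3,-2.5,2,-1.2,0],
    [3,-2.5,2,-1.2,0],
    [3,-2.5,2,-1.2,0],
    [3,-2.5,2,-1.2,0],
    [3,-2.5,2,-1.2,0],
    [3,-2.5,2,-1.2,0],
  ],
)

```text
time_s: 6.6
eef_pos: [646.6, 36.0, 421.5]
ee_rot: [-0.04, 0.954, 0.133, 0.266]
force: [0.7, 0.9, 0.9]
grip_width: 0.351
```

apply_moves(
  commands=[
    [3,-2.5,2,-1.2,0],
    [3,-2.5,2,-1.2,0],
    [3,-2.5,2,-1.2,0],
    [3,-2.5,2,-1.2,0],
    [3,-2.5,2,-1.2,0],
    [3,-2.5,2,-1.2,0],
    [3,-1.2,1,-0.6,0],
  ],
)

```text
time_s: 7.18
eef_pos: [509.8, -139.4, 403.3]
ee_rot: [-0.04, 0.954, 0.132, 0.266]
force: [0.1, 0.8, -0.3]
grip_width: 0.352
```

```bash
python3 st.py; python3 go.py "-165,-2,70"  "-165,-2,55" "-30.5,-2,55"
```

```text
7.1833 [-0.7    0.026  1.517  0.464  1.306  0.54 ] [ 509.8 -139.4  403.3] [ 0.1  0.8 -0.3] 0.3516300892905237
[[ 0.824  0.273  0.497]
 [ 0.231 -0.962  0.146]
 [ 0.518 -0.005 -0.855]]
lean 31.2 az 16.3 dir in mixer(15.9)
front corner now, mixer [-157.9   -0.7  399.6]
-165,-2,70 TCP [ 503.3 -142.6   73.7] tool shift cm [-17.68   0.3   27.83] len 33.0
-165,-2,55 TCP [ 503.3 -142.6   58.7] tool shift cm [-0.78  0.01  1.28] len 1.5
-30.5,-2,55 TCP [ 632.7 -105.7   58.7] tool shift cm [11.51 -0.02  6.97] len 13.4
```

Descend in 10 rows, then look.

apply_moves(
  commands=[
    [3,-0.9,0.03,1.4,0],
    [3,-1.8,0.03,2.8,0],
    [3,-1.8,0.03,2.8,0],
    [3,-1.8,0.03,2.8,0],
    [3,-1.8,0.03,2.8,0],
    [3,-1.8,0.03,2.8,0],
    [3,-1.8,0.03,2.8,0],
    [3,-1.8,0.03,2.8,0],
    [3,-1.8,0.03,2.8,0],
    [3,-1.2,0.03,2.6,0],
    [3,0,0,0.6,0],
  ],
)

```text
time_s: 8.1
eef_pos: [509.0, -137.5, 83.1]
ee_rot: [-0.042, 0.955, 0.132, 0.264]
force: [-1.0, 0.9, -1.1]
grip_width: 0.353
```

```bash
python3 st.py; python3 go.py  "-165,-2,55" "-115,-2,55" "-30.5,-2,55"
python3 - <<'E'
from rig import ctrl
import cv2
a=ctrl.capture("scene")[110:310,190:440,::-1]; cv2.imwrite("pics/s1.png",cv2.resize(a,None,fx=3,fy=3,interpolation=cv2.INTER_CUBIC))
E
```

```text
8.1 [-0.698  0.385  1.998  0.841  0.617 -0.068] [ 509.  -137.5   83.1] [-1.   0.9 -1.1] 0.3528902302242104
[[ 0.826  0.274  0.492]
 [ 0.23  -0.962  0.15 ]
 [ 0.514 -0.011 -0.858]]
lean 31.0 az 17.0 dir in mixer(15.9)
front corner now, mixer [-158.2    1.3   79.3]
-165,-2,55 TCP [ 503.4 -142.6   58.8] tool shift cm [-1.83  0.36  1.73] len 2.5
-115,-2,55 TCP [ 551.4 -128.9   58.8] tool shift cm [4.29 0.   2.57] len 5.0
-30.5,-2,55 TCP [ 632.7 -105.8   58.8] tool shift cm [7.25 0.   4.35] len 8.4
```

View pics/s1.png

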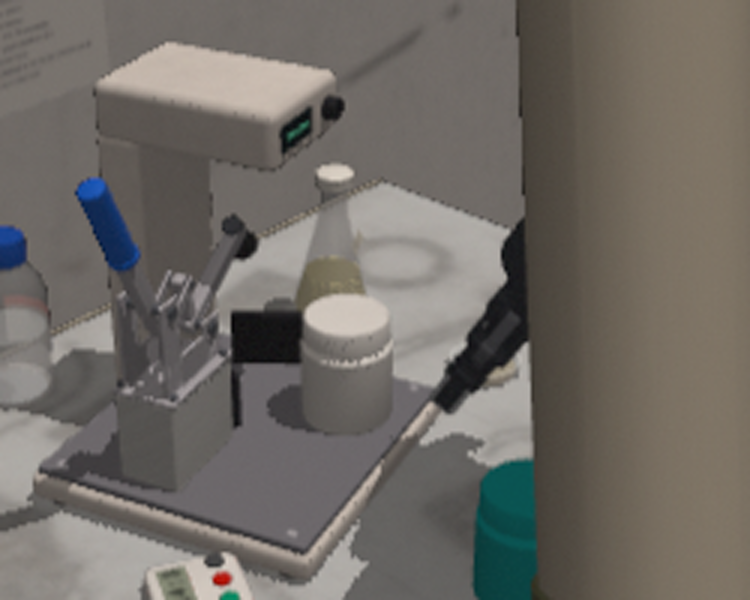

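```bash
python3 go.py "-125,-2,54" "-30.5,-2,54"
```

```text
front corner now, mixer [-157.2    0.8   80.9]
-125,-2,54 TCP [ 541.8 -131.6   57.8] tool shift cm [1.37 0.31 3.97] len 4.2
-30.5,-2,54 TCP [ 632.7 -105.8   57.8] tool shift cm [8.1  0.01 4.87] len 9.4
```

apply_moves(
  commands=[
    [3,0.3,0.1,1,0],
    [3,0.3,0.1,1,0],
    [3,0.3,0.1,1,0],
    [3,0.4,0,1,0],
    [3,0,0,0,0],
  ],
)

```text
time_s: 8.57
eef_pos: [543.2, -132.3, 60.0]
ee_rot: [-0.04, 0.954, 0.133, 0.266]
force: [-0.6, 0.5, -0.7]
grip_width: 0.349
```

```bash
python3 st.py; python3 go.py "-30.5,-2,54"
```

```text
8.5667 [-0.639  0.479  1.931  0.885  0.566 -0.07 ] [ 543.2 -132.3   60. ] [-0.6  0.5 -0.7] 0.34905366550833955
[[ 0.823  0.276  0.497]
 [ 0.233 -0.961  0.148]
 [ 0.519 -0.005 -0.855]]
lean 31.3 az 16.5 dir in mixer(15.9)
front corner now, mixer [-123.8   -3.    56.3]
-30.5,-2,54 TCP [ 632.7 -105.8   57.7] tool shift cm [ 7.86 -0.08  5.04] len 9.3
```

apply_moves(
  commands=[
    [3,0.5,0,0.3,0],
    [3,0.5,0,0.3,0],
    [3,0.5,0,0.3,0],
    [3,0.6,-0.01,0.37,0],
    [3,0.6,-0.01,0.37,0],
    [3,0.6,-0.01,0.37,0],
    [3,0.6,-0.01,0.37,0],
    [3,0.6,-0.01,0.37,0],
    [3,0.6,-0.01,0.37,0],
    [3,0.6,-0.01,0.37,0],
    [3,0.6,-0.01,0.37,0],
  ],
)

```text
time_s: 9.48
eef_pos: [613.3, -111.0, 58.9]
ee_rot: [-0.041, 0.954, 0.133, 0.266]
force: [-0.7, -0.8, 1.2]
grip_width: 0.353
```

```bash
python3 st.py; python3 go.py "-30.5,-1,54";python3 - <<'E'
from rig import ctrl
import cv2
a=ctrl.capture("scene")[110:310,190:440,::-1]; cv2.imwrite("pics/s2.png",cv2.resize(a,None,fx=3,fy=3,interpolation=cv2.INTER_CUBIC))
E
```

```text
9.4833 [-0.519  0.575  1.754  0.785  0.559  0.15 ] [ 613.3 -111.    58.9] [-0.7 -0.8  1.2] 0.3528070144654425
[[ 0.824  0.275  0.496]
 [ 0.232 -0.961  0.148]
 [ 0.518 -0.007 -0.856]]
lean 31.2 az 16.6 dir in mixer(15.9)
front corner now, mixer [-50.6  -1.8  55.1]
-30.5,-1,54 TCP [ 632.4 -104.8   57.7] tool shift cm [ 1.66 -0.07  1.14] len 2.0
```

View pics/s2.png

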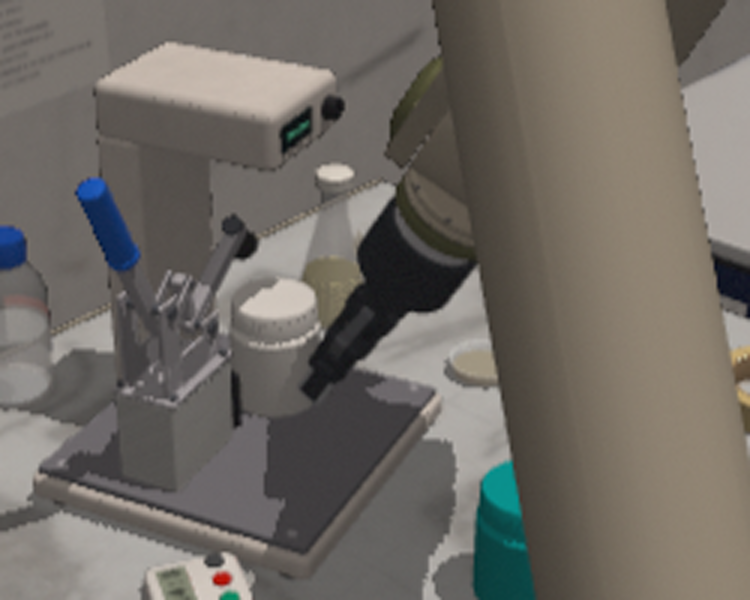

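apply_moves(
  commands=[
    [3,0.35,-0.01,0.22,0],
    [3,0.35,-0.01,0.22,0],
    [3,0.35,-0.01,0.22,0],
    [3,0.25,0,0.16,0],
  ],
)

```text
time_s: 9.87
eef_pos: [627.7, -106.7, 58.6]
ee_rot: [-0.04, 0.954, 0.133, 0.266]
force: [-0.8, 0.0, 0.2]
grip_width: 0.351
```

apply_moves(
  commands=[
    [3,0.2,0,0.12,0],
  ],
)

```text
time_s: 9.95
eef_pos: [629.9, -106.1, 58.7]
ee_rot: [-0.04, 0.954, 0.133, 0.266]
force: [-1.3, -0.2, 0.7]
grip_width: 0.355
```

apply_moves(
  commands=[
    [3,0.2,0,0.12,0],
  ],
)

```text
time_s: 10.03
eef_pos: [632.0, -105.5, 58.6]
ee_rot: [-0.04, 0.954, 0.133, 0.266]
force: [-0.7, -0.5, 0.8]
grip_width: 0.352
```

```bash
python3 st.py; python3 go.py "-30.5,-1,54"
```

```text
10.0333 [-0.492  0.602  1.704  0.754  0.562  0.209] [ 632.  -105.5   58.6] [-0.7 -0.5  0.8] 0.35186471593838253
[[ 0.824  0.275  0.496]
 [ 0.232 -0.961  0.148]
 [ 0.518 -0.007 -0.856]]
lean 31.2 az 16.6 dir in mixer(15.9)
front corner now, mixer [-31.1  -1.5  54.9]
-30.5,-1,54 TCP [ 632.4 -104.8   57.7] tool shift cm [ 0.   -0.05  0.11] len 0.1
```

Not in contact with the stop yet; go on in small steps.

apply_moves(
  commands=[
    [3,0.12,0,0.07,0],
    [3,0.12,0,0.07,0],
  ],
)

```text
time_s: 10.2
eef_pos: [634.4, -104.5, 58.5]
ee_rot: [-0.041, 0.954, 0.133, 0.265]
force: [-2.9, 1.1, 1.4]
grip_width: 0.36
```

apply_moves(
  commands=[
    [3,0.12,0,0.07,0],
    [3,0.12,0,0.07,0],
  ],
)

```text
time_s: 10.37
eef_pos: [636.5, -103.5, 58.3]
ee_rot: [-0.041, 0.954, 0.133, 0.265]
force: [-15.7, -1.6, 6.8]
grip_width: 0.348
```

```bash
python3 st.py
python3 - <<'E'
from rig import ctrl
import cv2
a=ctrl.capture("scene")[160:280,220:370,::-1]; cv2.imwrite("pics/s3.png",cv2.resize(a,None,fx=5,fy=5,interpolation=cv2.INTER_CUBIC))
E
```

```text
10.3667 [-0.484  0.609  1.691  0.744  0.564  0.225] [ 636.5 -103.5   58.3] [-15.7  -1.6   6.8] 0.34811922759725933
[[ 0.824  0.276  0.494]
 [ 0.233 -0.961  0.149]
 [ 0.516 -0.008 -0.856]]
lean 31.1 az 16.8 dir in mixer(15.9)
```

View pics/s3.png

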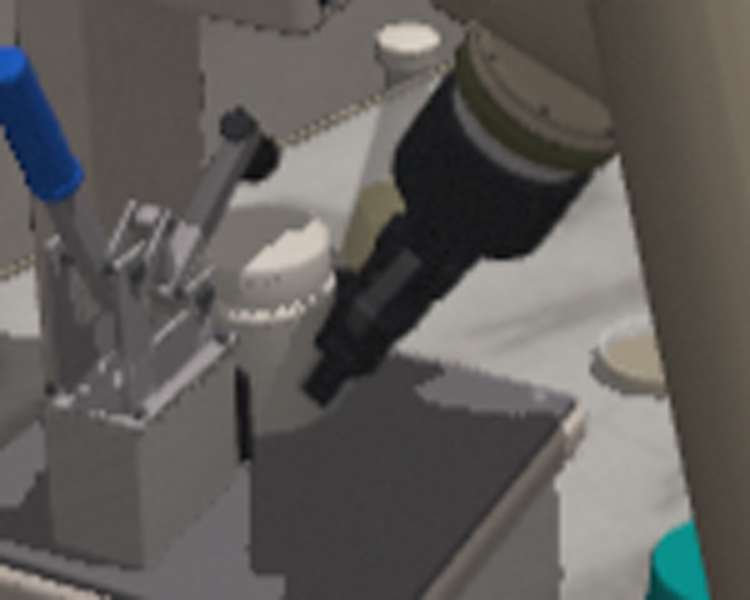

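```bash
cat > gk.py <<'E'
from h import *
import sys
p,M=now(); o=M@np.array([-11,-14.5,11])
k=w2m(p+o); print("K now (mixer)",k.round(1), "theta-ish")
for a in sys.argv[1:]:
    v=eval(a)
    if not isinstance(v,tuple):   # handle angle deg, s=95
        t=np.radians(v); v=(-5,128+95*np.cos(t)-10*np.sin(t),167+95*np.sin(t)+10*np.cos(t))
    t=m2w(np.array(v,float))-o; d=M.T@(t-p)/10
    print(a,np.round(v,1),"shift cm",d.round(2),"len",np.linalg.norm(d).round(2)); p=t
E
python3 gk.py "(-150,15,60)" "(-120,130,320)" "(-5,130,310)" "(-5,140,257)" 65 60 50 40 30 20 10 0 -4
```

```text
K now (mixer) [-45.2  13.7  43.3] theta-ish
(-150,15,60) [-150   15   60] shift cm [-8.11 -0.17 -6.84] len 10.61
(-120,130,320) [-120  130  320] shift cm [ 15.96 -11.7  -20.63] len 28.59
(-5,130,310) [ -5 130 310] shift cm [9.33 0.04 6.79] len 11.54
(-5,140,257) [ -5 140 257] shift cm [-2.74 -0.96  4.55] len 5.39
65 [ -5.  159.1 257.3] shift cm [ 0.01 -1.91 -0.01] len 1.91
60 [ -5.  166.8 254.3] shift cm [-0.16 -0.77  0.27] len 0.83
50 [ -5.  181.4 246.2] shift cm [-0.42 -1.45  0.7 ] len 1.67
40 [ -5.  194.3 235.7] shift cm [-0.54 -1.29  0.91] len 1.67
30 [ -5.  205.3 223.2] shift cm [-0.65 -1.08  1.09] len 1.67
20 [ -5.  213.9 208.9] shift cm [-0.74 -0.85  1.23] len 1.67
10 [ -5.  219.8 193.3] shift cm [-0.8  -0.58  1.34] len 1.67
0 [ -5. 223. 177.] shift cm [-0.84 -0.31  1.4 ] len 1.67
-4 [ -5.  223.5 170.3] shift cm [-0.34 -0.04  0.57] len 0.67
```

apply_moves(
  commands=[
    [3,-0.25,0,-0.15,0],
    [3,-0.5,0,-0.3,0],
    [3,-0.8,0,-0.5,0],
    [3,-1.3,0,-0.9,0],
    [3,-1.7,0,-1.3,0],
    [3,-1.7,0,-1.5,0],
    [3,-1.5,0,-1.5,0],
  ],
)

```text
time_s: 11.0
eef_pos: [541.6, -131.3, 71.2]
ee_rot: [-0.04, 0.954, 0.133, 0.266]
force: [-0.1, 0.7, -0.7]
grip_width: 0.353
```

```bash
python3 - <<'E'
from h import *
import cv2
im=ctrl.capture("scene")[:,:,::-1].copy()
for a in np.linspace(0,2*np.pi,24):
    for z in(115,):
        u=proj("scene",m2w((32.5*np.cos(a),32.5*np.sin(a),z)))[0].round().astype(int); im[u[1],u[0]]=(0,0,255)
a=im[160:280,220:370]; cv2.imwrite("pics/s4.png",cv2.resize(a,None,fx=5,fy=5,interpolation=cv2.INTER_NEAREST))
E
python3 st.py; python3 gk.py "(-120,130,320)"  "(-5,130,310)"
```

```text
11.05 [-0.642  0.45   1.934  0.852  0.584 -0.032] [ 539.7 -132.    71.7] [ 1.3 -0.5  0.4] 0.35258060345712605
[[ 0.824  0.274  0.496]
 [ 0.231 -0.962  0.147]
 [ 0.517 -0.006 -0.856]]
lean 31.2 az 16.5 dir in mixer(15.9)
K now (mixer) [-146.    12.8   56.7] theta-ish
(-120,130,320) [-120  130  320] shift cm [ 15.8  -11.89 -21.13] len 28.93
(-5,130,310) [ -5 130 310] shift cm [9.32 0.   6.8 ] len 11.54
```

View pics/s4.png

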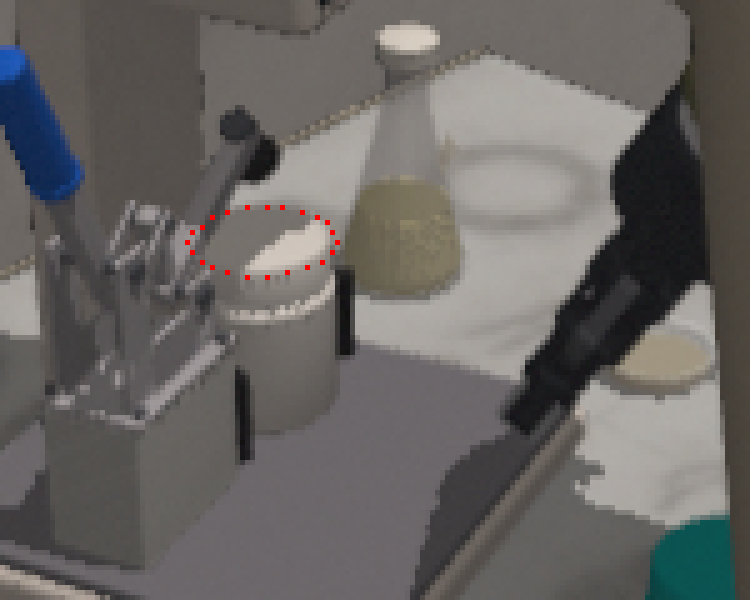

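apply_moves(
  commands=[
    [0,1,-0.7,-1.3,0],
    [0,2,-1.5,-2.6,0],
    [0,2,-1.5,-2.6,0],
    [0,2,-1.5,-2.6,0],
    [0,2,-1.5,-2.6,0],
    [0,2,-1.5,-2.6,0],
    [0,2,-1.5,-2.6,0],
    [0,2,-1.5,-2.6,0],
    [0,0.8,-0.7,-1.6,0],
    [0,0,0,0,0],
  ],
)

```text
time_s: 11.88
eef_pos: [536.1, -10.3, 339.2]
ee_rot: [-0.039, 0.953, 0.134, 0.269]
force: [0.2, 0.2, 0.7]
grip_width: 0.004
```

```bash
python3 st.py; python3 gk.py "(-5,130,310)" "(-5,140,258)" 65
```

```text
11.8833 [-0.394  0.024  1.683  0.394  1.024  0.76 ] [536.1 -10.3 339.2] [0.2 0.2 0.7] 0.0038440383289668717
[[ 0.819  0.276  0.503]
 [ 0.235 -0.961  0.146]
 [ 0.524 -0.002 -0.852]]
lean 31.6 az 16.2 dir in mixer(15.9)
K now (mixer) [-116.   130.8  324.1] theta-ish
(-5,130,310) [ -5 130 310] shift cm [8.72 0.11 7.01] len 11.19
(-5,140,258) [ -5 140 258] shift cm [-2.72 -0.99  4.43] len 5.3
65 [ -5.  159.1 257.3] shift cm [-0.03 -1.91  0.06] len 1.91
```

apply_moves(
  commands=[
    [0,2,0,1.6,0],
    [0,2.3,0,1.8,0],
    [0,2.2,0,1.8,0],
    [0,2.2,0.1,1.8,0],
    [0,-0.7,-0.3,1.1,0],
    [0,-0.7,-0.3,1.1,0],
    [0,-0.7,-0.2,1.1,0],
    [0,-0.6,-0.2,1.1,0],
    [0,0,0,0,0],
  ],
)

```text
time_s: 12.63
eef_pos: [637.9, 28.3, 264.0]
ee_rot: [-0.041, 0.955, 0.133, 0.263]
force: [0.3, 0.0, -0.3]
grip_width: -0.002
```

```bash
python3 st.py; python3 gk.py 65 60 50 40 30 20 10 0 -4;  python3 - <<'E'
from h import *
import cv2
a=ctrl.capture("scene")[100:260,190:390,::-1]; cv2.imwrite("pics/s5.png",cv2.resize(a,None,fx=3.75,fy=3.75,interpolation=cv2.INTER_CUBIC))
E
```

```text
12.6333 [-0.242  0.308  1.539  0.356  0.852  0.877] [637.9  28.3 264. ] [ 0.3  0.  -0.3] -0.0018574783616368189
[[ 0.826  0.275  0.491]
 [ 0.231 -0.961  0.149]
 [ 0.513 -0.009 -0.858]]
lean 30.9 az 16.9 dir in mixer(15.9)
K now (mixer) [ -7.7 140.1 249.1] theta-ish
65 [ -5.  159.1 257.3] shift cm [ 0.64 -1.91 -0.56] len 2.09
60 [ -5.  166.8 254.3] shift cm [-0.16 -0.77  0.27] len 0.83
50 [ -5.  181.4 246.2] shift cm [-0.42 -1.45  0.71] len 1.67
40 [ -5.  194.3 235.7] shift cm [-0.54 -1.28  0.91] len 1.67
30 [ -5.  205.3 223.2] shift cm [-0.65 -1.08  1.09] len 1.67
20 [ -5.  213.9 208.9] shift cm [-0.74 -0.84  1.23] len 1.67
10 [ -5.  219.8 193.3] shift cm [-0.8  -0.58  1.34] len 1.67
0 [ -5. 223. 177.] shift cm [-0.84 -0.3   1.41] len 1.67
-4 [ -5.  223.5 170.3] shift cm [-0.34 -0.04  0.57] len 0.67
```

View pics/s5.png

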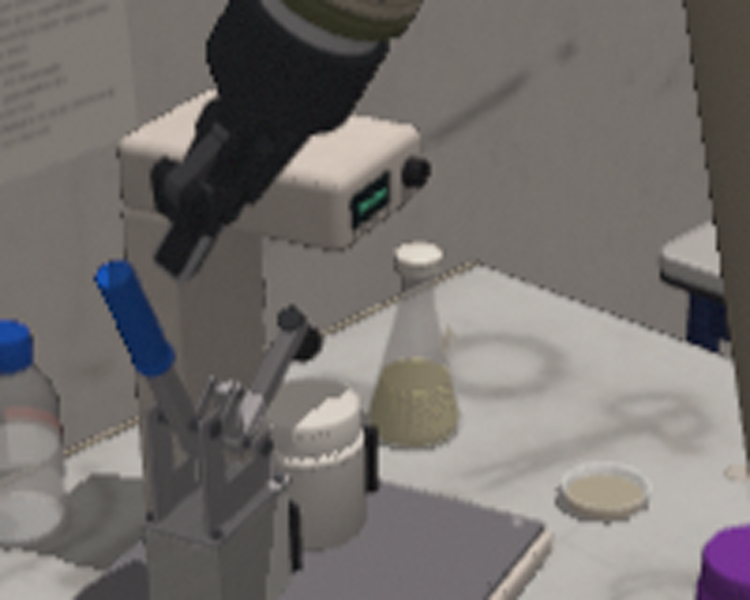

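apply_moves(
  commands=[
    [0,0.3,-0.9,-0.2,0],
    [0,0.3,-0.9,-0.3,0],
    [0,-0.1,-0.7,0.2,0],
    [0,-0.2,-0.7,0.35,0],
  ],
)

```text
time_s: 13.02
eef_pos: [633.5, 60.5, 271.2]
ee_rot: [-0.04, 0.953, 0.133, 0.268]
force: [0.6, -0.9, 2.0]
grip_width: 0.001
```

```bash
python3 st.py; python3 gk.py 50 40 30 20 10 0 -4;  python3 - <<'E'
from h import *
import cv2
a=ctrl.capture("scene")[100:260,190:390,::-1]; cv2.imwrite("pics/s6.png",cv2.resize(a,None,fx=3.75,fy=3.75,interpolation=cv2.INTER_CUBIC))
E
```

```text
13.0167 [-0.181  0.29   1.547  0.323  0.832  0.951] [633.5  60.5 271.2] [ 0.6 -0.9  2. ] 0.0005595116603101696
[[ 0.821  0.275  0.5  ]
 [ 0.233 -0.961  0.147]
 [ 0.521 -0.004 -0.854]]
lean 31.4 az 16.4 dir in mixer(15.9)
K now (mixer) [ -3.  172.2 256.2] theta-ish
50 [ -5.  181.4 246.2] shift cm [-0.69 -0.92  0.75] len 1.37
40 [ -5.  194.3 235.7] shift cm [-0.55 -1.29  0.9 ] len 1.67
30 [ -5.  205.3 223.2] shift cm [-0.66 -1.09  1.08] len 1.67
20 [ -5.  213.9 208.9] shift cm [-0.74 -0.85  1.22] len 1.67
10 [ -5.  219.8 193.3] shift cm [-0.81 -0.59  1.33] len 1.67
0 [ -5. 223. 177.] shift cm [-0.85 -0.31  1.4 ] len 1.67
-4 [ -5.  223.5 170.3] shift cm [-0.35 -0.04  0.57] len 0.67
```

View pics/s6.png

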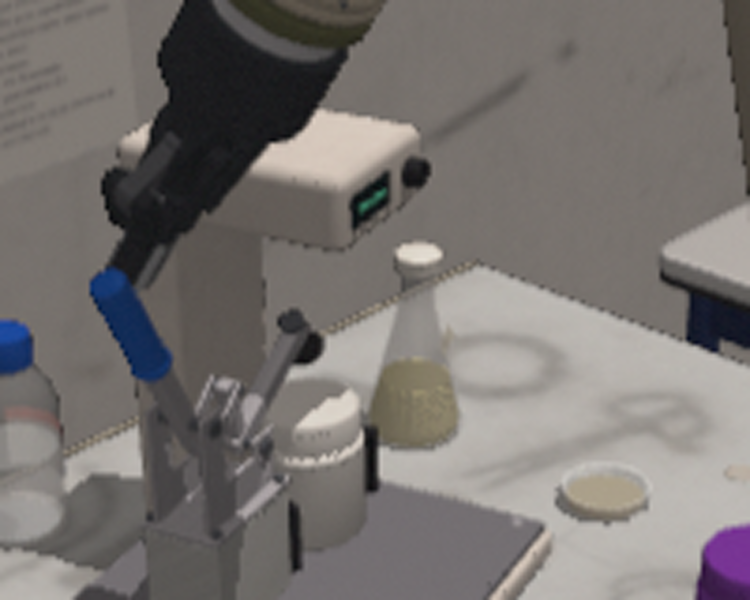

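apply_moves(
  commands=[
    [0,-0.4,-0.4,0.5,0],
    [0,-0.4,-0.4,0.5,0],
    [0,-0.3,-0.6,0.5,0],
    [0,-0.3,-0.6,0.5,0],
  ],
)

```text
time_s: 13.4
eef_pos: [626.4, 78.5, 245.9]
ee_rot: [-0.04, 0.954, 0.133, 0.267]
force: [0.1, -3.4, 7.7]
grip_width: -0.002
```

```bash
sed -i 's/95\*/92*/g' gk.py; python3 st.py; python3 gk.py 30 20 10 0 -4;  python3 - <<'E'
from h import *
import cv2
a=ctrl.capture("scene")[100:260,190:390,::-1]; cv2.imwrite("pics/s7.png",cv2.resize(a,None,fx=3.75,fy=3.75,interpolation=cv2.INTER_CUBIC))
E
```

```text
13.4 [-0.147  0.299  1.602  0.322  0.761  0.967] [626.4  78.5 245.9] [ 0.1 -3.4  7.7] -0.0022348513898260867
[[ 0.822  0.274  0.499]
 [ 0.232 -0.962  0.147]
 [ 0.52  -0.005 -0.854]]
lean 31.3 az 16.4 dir in mixer(15.9)
K now (mixer) [ -4.9 191.5 230.9] theta-ish
30 [ -5.  202.7 221.7] shift cm [-0.49 -1.11  0.79] len 1.45
20 [ -5.  211.  207.9] shift cm [-0.72 -0.83  1.18] len 1.61
10 [ -5.  216.9 192.8] shift cm [-0.78 -0.58  1.29] len 1.61
0 [ -5. 220. 177.] shift cm [-0.82 -0.31  1.35] len 1.61
-4 [ -5.  220.5 170.6] shift cm [-0.34 -0.04  0.55] len 0.65
```

View pics/s7.png

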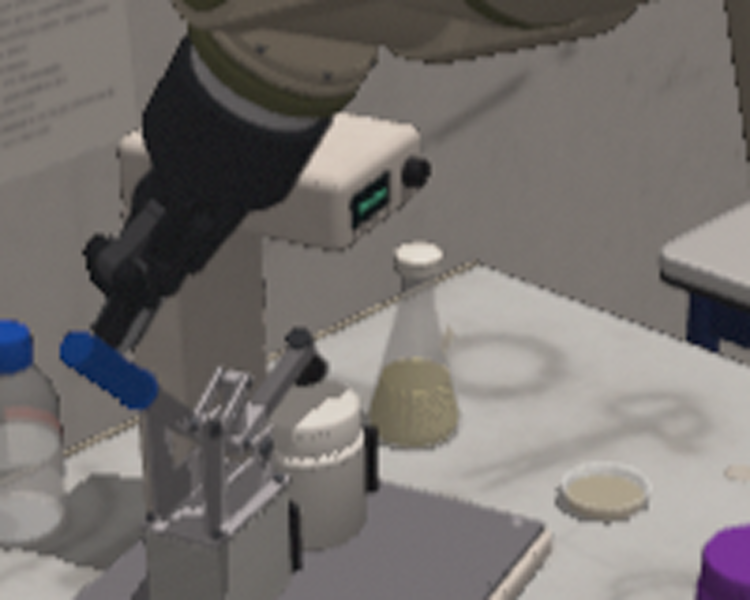

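The handle follows (about 40° left, 8 N), the foot is coming down. Continue along the arc.

apply_moves(
  commands=[
    [0,-0.25,-0.55,0.4,0],
    [0,-0.25,-0.55,0.4,0],
    [0,-0.36,-0.42,0.6,0],
    [0,-0.36,-0.42,0.6,0],
    [0,-0.39,-0.29,0.65,0],
    [0,-0.39,-0.29,0.65,0],
  ],
)

```text
time_s: 13.95
eef_pos: [619.0, 103.5, 207.0]
ee_rot: [-0.04, 0.954, 0.133, 0.267]
force: [-1.5, 0.8, 6.2]
grip_width: -0.0
```

```bash
python3 st.py; python3 gk.py 10 0 -4;  python3 - <<'E'
from h import *
import cv2
a=ctrl.capture("scene")[100:260,190:390,::-1]; cv2.imwrite("pics/s8.png",cv2.resize(a,None,fx=3.75,fy=3.75,interpolation=cv2.INTER_CUBIC))
E
```

```text
13.95 [-0.099  0.332  1.667  0.328  0.657  0.984] [619.  103.5 207. ] [-1.5  0.8  6.2] -4.7465276264956414e-05
[[ 0.823  0.275  0.498]
 [ 0.232 -0.961  0.148]
 [ 0.519 -0.006 -0.855]]
lean 31.3 az 16.6 dir in mixer(15.9)
K now (mixer) [ -5.2 217.6 192. ] theta-ish
10 [ -5.  216.9 192.8] shift cm [ 0.06  0.07 -0.07] len 0.11
0 [ -5. 220. 177.] shift cm [-0.82 -0.3   1.35] len 1.61
-4 [ -5.  220.5 170.6] shift cm [-0.33 -0.04  0.55] len 0.65
```

View pics/s8.png

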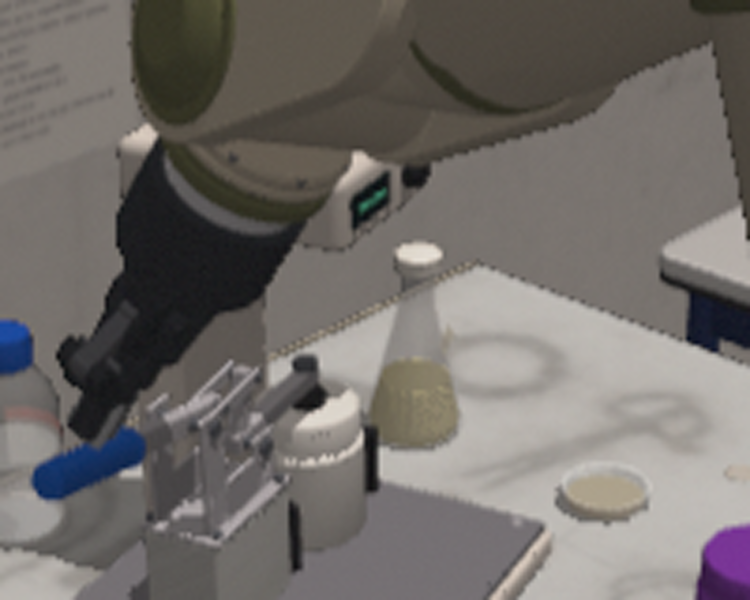

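apply_moves(
  commands=[
    [0,-0.4,-0.1,0.67,0],
    [0,-0.4,-0.1,0.67,0],
  ],
)

```text
time_s: 14.17
eef_pos: [618.2, 105.4, 190.7]
ee_rot: [-0.041, 0.954, 0.133, 0.266]
force: [0.4, -0.4, -0.6]
grip_width: -0.003
```

apply_moves(
  commands=[
    [0,-0.2,0,0.34,0],
    [0,-0.1,0,0.2,0],
  ],
)

```text
time_s: 14.33
eef_pos: [618.4, 105.5, 184.5]
ee_rot: [-0.041, 0.954, 0.133, 0.266]
force: [-10.9, 1.4, 14.4]
grip_width: 0.004
```

```bash
python3 st.py; python3 gk.py  -4;  python3 - <<'E'
from h import *
import cv2
a=ctrl.capture("scene")[100:260,190:390,::-1]; cv2.imwrite("pics/s9.png",cv2.resize(a,None,fx=3.75,fy=3.75,interpolation=cv2.INTER_CUBIC))
E
```

```text
14.3333 [-0.095  0.359  1.693  0.348  0.607  0.96 ] [618.4 105.5 184.5] [-10.9   1.4  14.4] 0.0038710274803498324
[[ 0.824  0.275  0.496]
 [ 0.232 -0.961  0.148]
 [ 0.517 -0.007 -0.856]]
lean 31.2 az 16.6 dir in mixer(15.9)
K now (mixer) [ -5.2 219.6 169.5] theta-ish
-4 [ -5.  220.5 170.6] shift cm [ 0.07 -0.08 -0.08] len 0.14
```

View pics/s9.png

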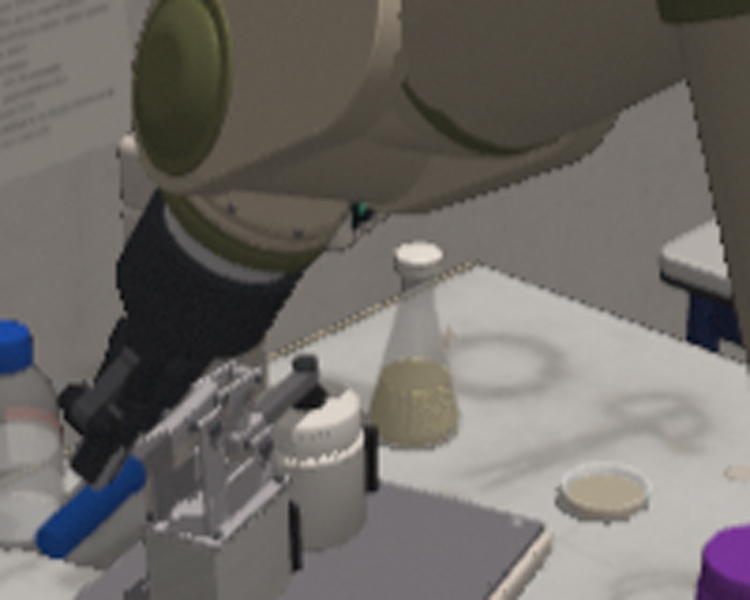

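apply_moves(
  commands=[
    [0,0.2,0,-0.4,0],
    [0,0.6,0,-1,0],
    [0,1,0,-1.8,0],
    [0,1.2,0,-2,0],
    [0,1.2,0,-2,0],
    [0,0,0,-3,0],
    [0,0,0,-3,0],
    [0,-1.5,0,-3,0],
    [0,-1.5,0,-3,0],
    [0,-1.5,0,-3,0],
    [0,-1,0,-2,0],
  ],
)

```text
time_s: 15.3
eef_pos: [486.0, 66.2, 386.9]
ee_rot: [-0.04, 0.954, 0.133, 0.266]
force: [-0.3, 0.5, 0.3]
grip_width: -0.001
```

```bash
python3 st.py;  python3 - <<'E'
from h import *
import cv2
a=ctrl.capture("scene")[100:320,190:410,::-1]; cv2.imwrite("pics/s10.png",cv2.resize(a,None,fx=2.7,fy=2.7,interpolation=cv2.INTER_CUBIC))
a=ctrl.capture("top")[90:240,220:400,::-1]; cv2.imwrite("pics/t10.png",cv2.resize(a,None,fx=4,fy=4,interpolation=cv2.INTER_CUBIC))
E
```

```text
15.3 [-0.241 -0.115  1.693  0.298  1.1    0.98 ] [486.   66.2 386.9] [-0.3  0.5  0.3] -0.0005598475518844845
[[ 0.823  0.275  0.498]
 [ 0.232 -0.961  0.147]
 [ 0.519 -0.005 -0.855]]
lean 31.3 az 16.5 dir in mixer(15.9)
```

View pics/s10.png

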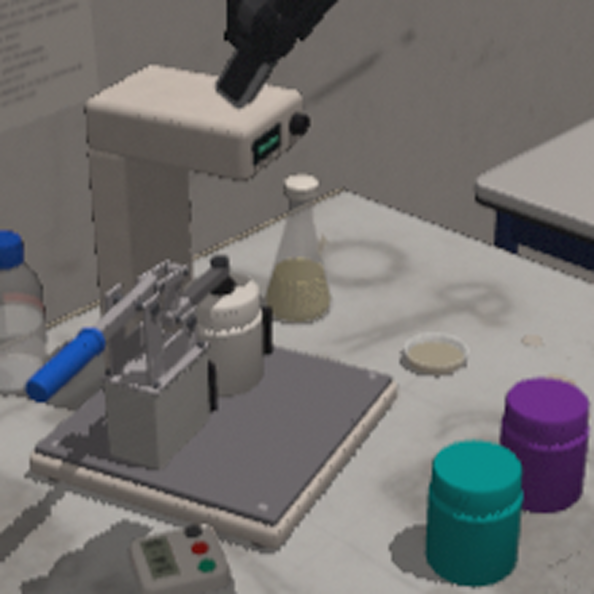

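View pics/t10.png

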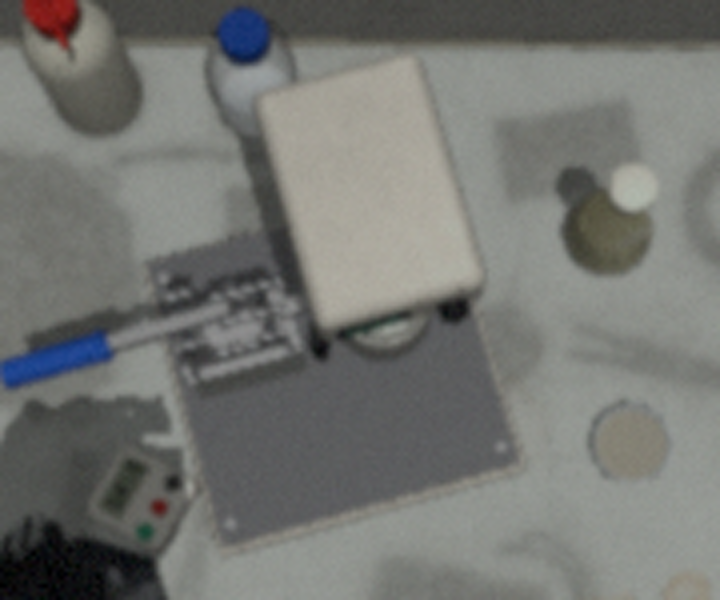

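Run:
```python
from h import *
import cv2
for d in (4,-4,2,8): 
    t=-np.radians(d); print(-d,[proj("scene",m2w((0,128+s*np.cos(t),167+s*np.sin(t))))[0].round(1).tolist() for s in(48,120)])
im=ctrl.capture("scene"); hsv=cv2.cvtColor(im,cv2.COLOR_RGB2HSV)
m=cv2.inRange(hsv,(105,150,60),(125,255,255)); m[:,:195]=0; m[:200]=0;m[270:]=0;m[:,240:]=0
ys,xs=np.nonzero(m); pts=np.c_[xs,ys].astype(np.float32); print(cv2.minAreaRect(pts), cv2.boxPoints(cv2.minAreaRect(pts)))
for z in(115,72,30):
    for a in np.linspace(0,2*np.pi,24):
        u=proj("scene",m2w(((32.5 if z==115 else 34)*np.cos(a),(32.5 if z==115 else 34)*np.sin(a),z)))[0].round().astype(int); im[u[1],u[0]]=(255,0,0)
cv2.imwrite("pics/s11.png",cv2.resize(im[180:270,220:340,::-1],None,fx=6,fy=6,interpolation=cv2.INTER_NEAREST))
```

```text
-4 [[225.3, 225.2], [202.6, 245.9]]
4 [[225.0, 222.1], [201.7, 238.0]]
-2 [[225.2, 224.4], [202.3, 244.0]]
-8 [[225.5, 226.6], [203.4, 249.5]]
((213.88336181640625, 234.4153289794922), (9.948108673095703, 34.76185607910156), 47.290611267089844) [[197.738   242.54951]
 [223.28113 218.97124]
 [230.02872 226.28114]
 [204.4856  249.85942]]
```

View pics/s11.png

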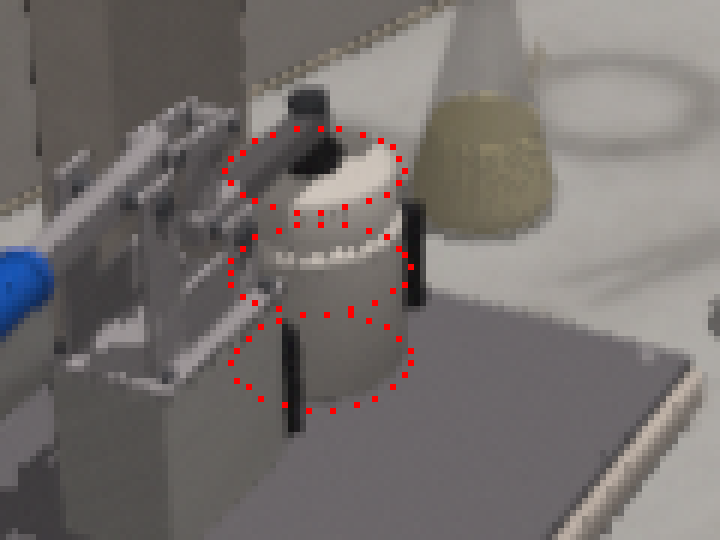

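```bash
python3 -c "
from rig import ctrl
print(ctrl.finish_job())"
```

```text
the job is handed in; nothing more can be done
None
```

The white jar is home in the V stop, and the blue clamp handle is locked with the foot on the cap. I handed the job in at about 15.5 s of the 51 s allowed.

**How it was done:** The moves cannot tilt the tool directly. I got a 31° lean by stretching the arm to its reach limit, then pushed the jar below mid-height along the mixer's x axis. The push force rose to about 16 N when the jar met the stop. I then swung the handle along its arc with the closed fingertips. It took about 8 N, dropped off past over-centre, and about 18 N built up against the end stop. I then backed the arm away.

**Last checks, with the arm clear:**
- **Jar:** it stands upright, and its outline is within about 1 to 2 pixels (roughly 2 to 3 mm) of the computed home position.
- **Handle:** its slope in the image matches the locked angle of 4° below level, and it stayed there for about a second after I let go.
- **Foot:** it rests on the cap. I could only see the contact, not measure the 7 N.
- **Bystanders:** the flask, timer, petri dish and the two look-alike jars show no movement in the pictures.

**Things that did not line up cleanly:**
- Two of the mixer's deck corners were 2 to 3 pixels off in the scene view when I located it.
- The wrist force briefly read about 70 N when the arm reached its stretch limit, with nothing touched (limit 120 N).
- Joint 3 read 0.187 to 0.188 during the stretch, against a stated lower limit of 0.19. That may be rounding, but I could not rule out a slight overrun.

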